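Wind back the shutter and draw the long tube out of the service well

TASK

Wind the crank on the service well one full turn clockwise (seen from above), which draws the sliding shutter off the opening; move the shutter only by the crank and leave it open. Then grip the long steel tube lying in the well, tilt it and draw it diagonally out through the opening, which is shorter than the tube, and finish while holding it still in the gripper, all of it well clear above the well and not touching it. Leave the other parts where they lie.

Things in the scene. Friction and masses are not known exactly. Their poses are not given: they have to be found in the camera images.
- well: Fixed grey sheet-metal box, outside 170 mm (its x) by 340 mm (its y), walls 5 mm, rim 90 mm high, inside 160 by 330 mm, floor 5 mm above the table. Origin: centre of the underside; z up; place and yaw vary. A fixed deck (underside 85, top 91 mm above the table) covers the end from y = -170 to y = -55 mm. Two shutter runners, 91 mm high, stand out from its +x side to x = 260 mm.
- opening (a point): Centre of the opening in the well's top, 91 mm above the table: 160 mm along the well's x, 220 mm along its y (well frame x -80 to +80, y -55 to +165 mm).
- shutter: Aluminium plate over the whole opening at the start, 170 (x) by 227 (y) by 6 mm, underside 92 mm above the table. Origin at the well's middle, level with the underside (plate centre at its y = +56 mm); axes as the well's. A pinion and rack slide it along the well's +x, 25.5 mm per radian of the crank. Must not be pushed by hand (at most 5 N from the fingers).
- crank (a joint): Angle of the crank in rad: 0 at the start (shutter shut), grows as the crank turns clockwise seen from above; 6.28 is the full turn, the stop is at 6.40. Turns easily (about 1 N at the knob) and stays where it is left. The crank is a steel arm over a small pinion on the well's deck.
- crank_axis (a point): Point on the crank's vertical turning axis (well frame x = +80, y = -82 mm), 139 mm above the table, level with point crank_knob.
- crank_knob (a point): Middle of the crank's black upright knob, 18 mm diameter, 46 mm high (from 114 to 160 mm above the table), free to spin on its own pin; 55 mm from the crank's axis, lying towards the well's +x at angle 0. The top of the crank arm under the knob is 114 mm above the table.
- tube: Loose plain steel tube, 22 mm diameter, 300 mm long, about 0.22 kg (varies). Origin at its middle, on its axis; its own y axis runs along it. At the start it lies level on the two saddles along the well's y at well x = 0, axis 56 mm above the table, its -y end (tail) some 95 mm under the fixed deck; the shutter hides it from above.
- saddle_a (a point): Top centre of the seat of the first of two fixed black saddles inside the well that carry the tube (well frame x = 0, y = -30 mm). Each is 50 mm in x, 14 mm in y, seat 45 mm above the table, with a cheek either side to 55 mm; channel between the cheeks 25 mm wide.
- saddle_b (a point): Top centre of the seat of the second of two fixed black saddles inside the well that carry the tube (well frame x = 0, y = +100 mm). Each is 50 mm in x, 14 mm in y, seat 45 mm above the table, with a cheek either side to 55 mm; channel between the cheeks 25 mm wide.
- tube_tail (a point): Centre of the tube's end that starts under the deck (tube frame y = -150 mm).
- tube_head (a point): Centre of the tube's other end, under the opening (tube frame y = +150 mm).
- trap: Bystander: white plastic siphon trap standing in the aluminium tray, 66 mm across, 122 mm high. Origin: centre of its foot.
- tee: Bystander: grey PVC tee lying in the tray, 96 by 75 mm, 48 mm high. Origin under its middle.
- mixer_lever: Bystander: chromed mixer lever in the tray, hub 44 mm across, arm 110 mm, 45 mm high. Origin under its hub.
- spanner: Bystander: adjustable spanner with a yellow handle lying on the table on the robot's left, 230 mm long, 14 mm high. Origin near its middle.
- jar: Bystander: grey jar with a white cap on the robot's left, 68 mm across, 75 mm high. Origin: centre of its underside.
- coupling: Bystander: brass ring standing on the robot's left, 48 mm across, 35 mm high. Origin: centre of its underside.
- end_cap: Bystander: brass disc, 34 mm across, 16 mm high, lying on the well's fixed deck on the side away from the crank (well frame about x = -45, y = -115 mm, top 107 mm above the table). Origin: centre of its underside.

How it is judged:
By the outcome, as a careful person would: the job done as asked, in the order asked, and still so for the second after the job is handed in, while the arm keeps its last pose, push and grip.
It also fails if it takes over 64 s, if anything falls off the work surface, if the arm or the gripper's body presses on something with over 40 N, if the wrist force passes 120 N, or if a joint passes its speed limit or range.

ROBOT

A 6-joint arm with a two-finger parallel gripper is mounted at the origin on the work surface. World frame = base frame: x ahead of the robot, y to its left, z up, the work surface at z = 0. Lengths are in m, angles in rad, forces in N, time in s.
With the tool pointing down it reaches from about 0.375 to 0.9 m from the base axis. Payload 3.1 kg.
Tool frame: the origin (TCP) lies midway between the tips of the shut fingers; the grasp point (between the pads) lies 19 mm behind it; z points along the fingers, y is the direction in which the jaws open and shut (so a half turn about z gives the same grasp; the last joint's range is limited). The gripper opens to 85 mm and grips with 20 to 120 N. Pads are 22 mm wide; open, the fingers measure 114 mm over their backs; the gripper's body (76 mm by 85 mm) begins 54 mm behind the grasp point. The pads swing forward as they close: fully open they stand 13 mm farther back than shut.
Start: joints at [-1.448, 0.527, 1.433, -0, 1.181, -0.178], TCP at [0.185, -0.597, 0.231] pointing down, gripper open.
Joint ranges: [-3.08, 3.08], [-0.75, 2.2], [0.22, 2.44], [-1.43, 4.57], [0, 2.65], [-2.85, 2.85]. Speed limits (rad/s): [2.79, 2.79, 3.14, 3.14, 3.14, 3.14].

INTERFACE

Orientations are given as a rotation vector (axis times angle).
In Python, from cell import monitor, imaging, ticket gives the robot as it stands.
- The arm moves only by the shell command python3 -m inch 'ROWS' [FORCE]. ROWS is JSON, a list of rows, each an object of numbers: "tx", "ty", "tz": the shift along the tool's x, y, z in cm; "wx", "wy", "wz": the turn, a rotation vector about the tool's x, y, z in rad; "hand": the closure in counts, from 0 (fully open) to 255 (shut). A call has 1 to 12 rows; each row shifts and turns the commanded pose from where the row before left it, along the tool's axes as they then stand; what a row does not reach is not made up. A row lasts 1/12 s, in which the tool goes at most 41.7 mm and 7.16 degrees, less where a joint would pass 70% of its speed; a pose out of reach is approached as far as the arm can. A call with a gripper value outside its range is refused whole. The fingers move at their own pace and stop on an object; FORCE is the grip in N (left out, the last holds). Time passes only in rows, so rows that do not move let the fingers close. It gives the time, the measured TCP pose, the force and the opening at its end, in the units of the state.
- monitor.state(): the state, without advancing time (a new reading comes with each control period).
- imaging.read_camera(name): name is "scene" or "top"; returns the picture (384x512x3 uint8, blue, green, red); there is no depth.
- imaging.camera_params(name): a dict with "intrinsics" (3x3 intrinsics, pixels), "dist" ([k1, k2, p1, p2, k3] as OpenCV has them; the pictures are not rectified), "R" (3x3) and "t" (3): a world point X has camera coordinates R X + t. Camera axes: x right, y down, z forward; pixel columns grow to the right and rows downward; lengths in m; the calibration is good to about 2 mm. A picture is of the moment at which its call begins. camera_params takes no time and is no camera call.
- ticket.sign_off(): hands the job in, once; it reports no verdict.
The state is a dict: "t": time; "q": joint angles; "joint_velocities": joint speeds; "joint_efforts": joint torques, N m; "eef_pos": TCP position; "eef_rot": TCP orientation; "contact_force": force on the tool from outside, world axes, zero at the start; "torque": the same for the moment, N m; "opening": opening from 0.0 (shut) to 1.0 (fully open).
Only numpy, scipy, OpenCV 4.12 (cv2) and the standard library are available. Lean on these libraries where they do the work, as an engineer would, in place of code of your own. Each camera call takes 0.05 s, during which the arm holds its last target.

## Working session

There is one attempt and no reset: what is moved stays moved. The work goes in short steps, Python scripts to look and compute and a shell command to move; the robot and the scene stay as the last step left them, time stands still between calls to the robot, and variables do not carry over. Pictures are saved under pics/ and viewed, and the job is handed in when it is done.

```bash
ls; mkdir -p pics; python3 - <<'E'
from cell import monitor, imaging
import cv2,numpy as np
for n in("scene","top"):
    cv2.imwrite(f"pics/{n}0.png",imaging.read_camera(n)); p=imaging.camera_params(n); print(n,{k:np.round(v,4).tolist() for k,v in p.items()})
print(monitor.state())
E
```

```text
pics
scene {'intrinsics': [[359.912, 0.0, 258.3714], [0.0, 359.912, 194.4181], [0.0, 0.0, 1.0]], 'dist': [0.0085, 0.0, 0.0, 0.0, 0.0], 'R': [[-0.5685, 0.8226, 0.0093], [0.4879, 0.3463, -0.8012], [-0.6624, -0.4509, -0.5983]], 't': [0.2867, -0.1462, 1.5675]}
top {'intrinsics': [[435.7246, 0.0, 250.6724], [0.0, 435.7246, 186.2021], [0.0, 0.0, 1.0]], 'dist': [-0.135, 0.0, 0.0, 0.0, 0.0], 'R': [[0.0157, -0.9998, -0.01], [-0.9938, -0.0145, -0.1098], [0.1097, 0.0117, -0.9939]], 't': [0.0043, 0.5257, 1.4872]}
{'t': 0.1, 'q': array([-1.44850377e+00,  5.28368289e-01,  1.43379270e+00, -1.03968502e-05,
        1.18142464e+00, -1.78500904e-01]), 'joint_velocities': array([ 0.00019691, -0.00167947, -0.00201125, -0.00066376, -0.00058029,
        0.00019279]), 'joint_efforts': array([ 8.70730328e-04, -4.43301916e+01, -1.78586662e+01, -1.68624670e-04,
        3.83797305e-03, -7.96016053e-06]), 'eef_pos': array([ 0.18511683, -0.59626506,  0.23042861]), 'eef_rot': array([-3.10415856e+00, -4.70413679e-01, -7.28269742e-05]), 'contact_force': array([ 0.12349089, -0.52956182, -1.0047959 ]), 'torque': array([0.02943269, 0.04301086, 0.01837326]), 'opening': 1.002194725219181}
```

View pics/scene0.png

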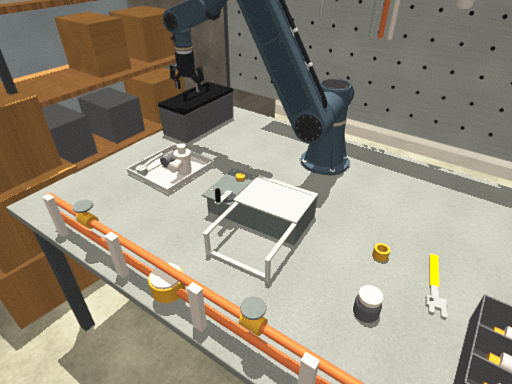

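View pics/top0.png

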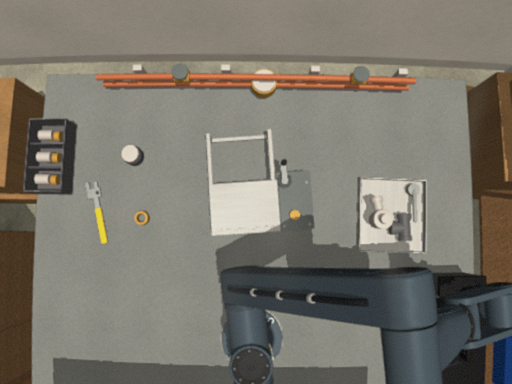

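The top view shows the well at about (260,185), with its +x (runners) pointing away from the robot and its +y to the robot's left. The crank knob is near (284,162) and the end cap near (295,214). I'll enlarge this for corners.

```bash
cat > h.py <<'E'
from cell import monitor, imaging
import cv2,numpy as np
from scipy.spatial.transform import Rotation as R
def ray(n,uv):
    p=imaging.camera_params(n);K=np.array(p["intrinsics"]);d=np.array(p["dist"])
    u=cv2.undistortPoints(np.array(uv,float).reshape(-1,1,2),K,d).reshape(-1,2)
    Rm=np.array(p["R"]);t=np.array(p["t"])
    return -Rm.T@t, np.c_[u,np.ones(len(u))]@Rm
def plane(n,uv,z):
    c,d=ray(n,uv); return c+d*((z-c[2])/d[:,2])[:,None]
def proj(n,X):
    p=imaging.camera_params(n)
    return cv2.projectPoints(np.array(X,float).reshape(-1,1,3),cv2.Rodrigues(np.array(p["R"]))[0],np.array(p["t"]),np.array(p["intrinsics"]),np.array(p["dist"]))[0].reshape(-1,2)
E
python3 - <<'E'
import cv2
i=cv2.imread("pics/top0.png"); cv2.imwrite("pics/topz.png",cv2.resize(i[120:245,200:325],None,fx=4.8,fy=4.8,interpolation=cv2.INTER_CUBIC))
i=cv2.imread("pics/scene0.png"); cv2.imwrite("pics/scenez.png",cv2.resize(i[160:285,190:330],None,fx=4.8,fy=4.8,interpolation=cv2.INTER_CUBIC))
E
```

```text
(no output)
```

View pics/topz.png

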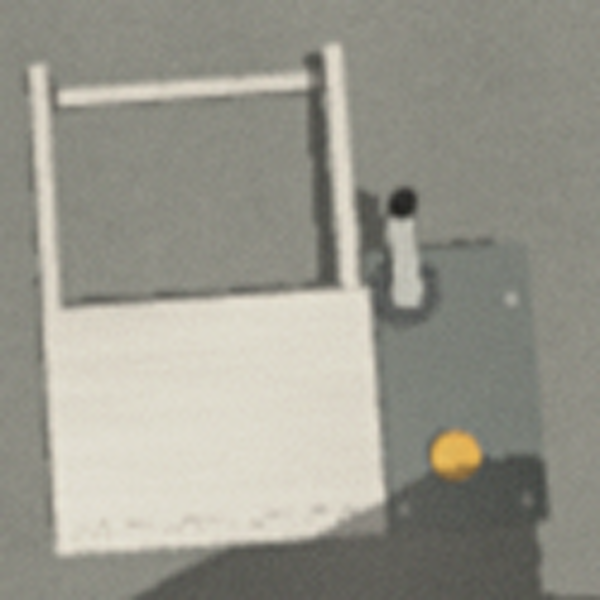

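View pics/scenez.png

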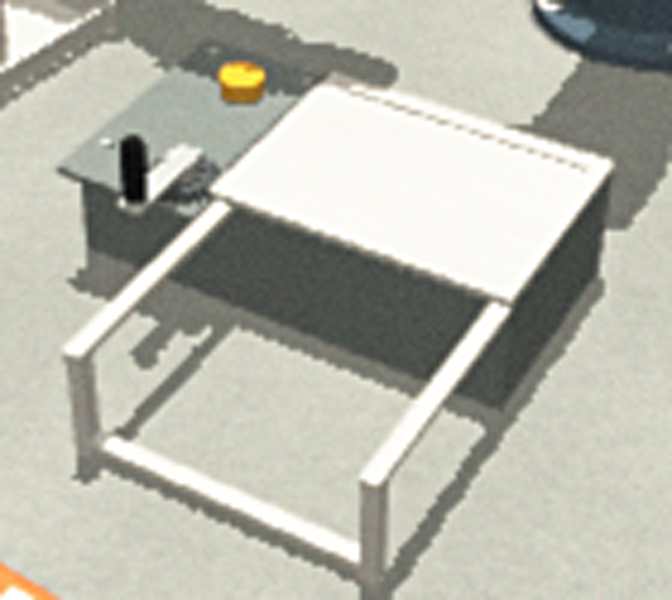

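```bash
cat > fit.py <<'E'
from h import *
z=lambda l:[((a+.5)/4.8-.5+200,(b+.5)/4.8-.5+120) for a,b in l]
S=plane("top",z([(47,306),(370,288),(385,533),(57,553)]),.098)
D=plane("top",z([(527,243),(547,520)]),.091)
K=plane("top",z([(403,200)]),.160)
s=lambda l:[((a+.5)/4.8-.5+190,(b+.5)/4.8-.5+160) for a,b in l]
S2=plane("scene",s([(512,300),(212,190),(328,83),(612,165)]),.098)
K2=plane("scene",s([(132,140)]),.160)
W=np.array([[85,169.5],[85,-57.5],[-85,-57.5],[-85,169.5]])/1e3; WD=np.array([[85,-170],[-85,-170]])/1e3
WK=np.array([[135,-82]])/1e3
def fit(W,P):
    a=W-W.mean(0);b=P-P.mean(0)
    th=np.arctan2((a[:,0]*b[:,1]-a[:,1]*b[:,0]).sum(),(a*b).sum())
    c,s_=np.cos(th),np.sin(th);M=np.array([[c,-s_],[s_,c]]);t=P.mean(0)-M@W.mean(0)
    print("yaw",th,"origin",t,"res mm",np.round((W@M.T+t-P)*1e3,1).tolist()); return th,t
fit(np.r_[W,WD],np.r_[S,D][:,:2]); fit(np.r_[W,WD,WK],np.r_[S,D,K][:,:2]); fit(np.r_[W,WK],np.r_[S2,K2][:,:2]);fit(np.r_[W,W,WD,WK,WK],np.r_[S,S2,D,K,K2][:,:2]); print(K,K2)
E
python3 fit.py
```

```text
yaw 0.09847626542689111 origin [ 0.45682246 -0.02377898] res mm [[-0.7, 4.3], [5.8, 2.1], [5.6, -2.6], [0.5, -1.3], [-17.3, 0.0], [6.2, -2.4]]
yaw 0.0962312929782891 origin [ 0.4559691  -0.02389669] res mm [[-1.2, 4.0], [4.8, 1.8], [4.6, -2.6], [0.0, -1.2], [-18.6, -0.3], [4.9, -2.4], [5.4, 0.7]]
yaw 0.08508316606457934 origin [ 0.45796152 -0.02234902] res mm [[3.8, 1.1], [3.8, -0.4], [-12.1, -5.0], [-0.5, 1.0], [5.1, 3.3]]
yaw 0.09096193854361255 origin [ 0.45695541 -0.02324444] res mm [[0.7, 4.3], [5.6, 2.0], [5.2, -1.5], [1.8, -0.1], [1.7, 0.6], [3.1, -0.8], [-12.7, -6.4], [-2.5, -0.5], [-18.4, -0.2], [5.0, -1.4], [6.0, 0.6], [4.5, 3.2]]
[[ 0.59284393 -0.09327768  0.16      ]] [[ 0.59438022 -0.09588395  0.16      ]]
```

```bash
cat >> fit.py <<'E'
print('---')
k=[0,1,3]
th,t=fit(np.r_[W,WK,WD[1:]],np.r_[S,K,D[1:]][:,:2])
fit(np.r_[W[k],WK],np.r_[S2[k],K2][:,:2])
th,t=fit(np.r_[W,W[k],WD[1:],WK,WK],np.r_[S,S2[k],D[1:],K,K2][:,:2])
E
python3 fit.py | sed -n '/---/,$p'
```

```text
---
yaw 0.07689347507437232 origin [ 0.45295186 -0.02377788] res mm [[-0.8, 2.8], [0.9, 0.2], [0.3, -0.9], [0.1, 0.8], [1.0, -1.9], [-1.5, -0.9]]
yaw 0.07581731880635753 origin [ 0.45443887 -0.02312784] res mm [[1.9, -0.3], [-0.2, -2.0], [-2.5, 1.1], [0.9, 1.2]]
yaw 0.07590943713587234 origin [ 0.45355102 -0.02351463] res mm [[-0.0, 3.0], [1.4, 0.4], [0.8, -0.6], [0.9, 1.2], [1.0, -0.7], [-1.1, -2.4], [-3.4, 0.7], [-1.1, -0.6], [1.5, -1.8], [0.0, 0.8]]
```

Well pose: origin (0.4535, -0.0235), yaw 0.0765, with the two cameras agreeing to about 2 mm. I'll align the tool with the well (tool x along well +y, tool y along well +x, z down).

```bash
python3 -m inch '[{"wz":-0.1122,"hand":110},{"wz":-0.1122},{"wz":-0.1122},{"wz":-0.1122},{"wz":-0.1122},{"wz":-0.1122},{"wz":-0.1122},{"wz":-0.1122},{"wz":-0.1122},{"wz":-0.1122},{"wz":-0.1122},{"wz":-0.1122}]' 25
cat >> h.py <<'E'
O=np.array([.4535,-.0235,0]);TH=.0765;Wm=R.from_euler('z',TH).as_matrix()
def well(p): return Wm.T@(np.array(p)-O)
def delta(pw): # tool-axes cm from current measured to well-frame target (m)
    s=monitor.state();T=R.from_rotvec(s["eef_rot"]).as_matrix()
    return T.T@(O+Wm@np.array(pw)-s["eef_pos"])*100
def show():
    s=monitor.state();T=R.from_rotvec(s["eef_rot"]).as_matrix()
    print("t",round(s["t"],2),"TCPwell mm",np.round(well(s["eef_pos"])*1e3,1),"tool axes in well",np.round(Wm.T@T,3).tolist(),"F well",np.round(Wm.T@s["contact_force"],1),"open",round(s["opening"],3),"q",np.round(s["q"],2))
E
python3 -c "
from h import *
show();print(delta([.135,-.082,.225]))"
```

```text
t 0.1 TCPwell mm [-311.4 -550.6  230.4] tool axes in well [[0.975, 0.222, -0.0], [0.222, -0.975, 0.002], [0.0, -0.002, -1.0]] F well [ 0.1 -0.5 -1. ] open 1.002 q [-1.45  0.53  1.43 -0.    1.18 -0.18]
[ 53.9410585  -35.75467607   0.63162686]schema error: expected keys tx, ty, tz, wx, wy, wz, hand
```

```bash
python3 -m inch '[{"tx":0,"ty":0,"tz":0,"wx":0,"wy":0,"wz":-0.1122,"hand":110},{"tx":0,"ty":0,"tz":0,"wx":0,"wy":0,"wz":-0.1122,"hand":110},{"tx":0,"ty":0,"tz":0,"wx":0,"wy":0,"wz":-0.1122,"hand":110},{"tx":0,"ty":0,"tz":0,"wx":0,"wy":0,"wz":-0.1122,"hand":110},{"tx":0,"ty":0,"tz":0,"wx":0,"wy":0,"wz":-0.1122,"hand":110},{"tx":0,"ty":0,"tz":0,"wx":0,"wy":0,"wz":-0.1122,"hand":110},{"tx":0,"ty":0,"tz":0,"wx":0,"wy":0,"wz":-0.1122,"hand":110},{"tx":0,"ty":0,"tz":0,"wx":0,"wy":0,"wz":-0.1122,"hand":110},{"tx":0,"ty":0,"tz":0,"wx":0,"wy":0,"wz":-0.1122,"hand":110},{"tx":0,"ty":0,"tz":0,"wx":0,"wy":0,"wz":-0.1122,"hand":110},{"tx":0,"ty":0,"tz":0,"wx":0,"wy":0,"wz":-0.1122,"hand":110},{"tx":0,"ty":0,"tz":0,"wx":0,"wy":0,"wz":-0.1122,"hand":110}]' 25
python3 -c "
from h import *
show();print(delta([.135,-.082,.225]))"
```

```text
t: 1.1
eef_pos: [0.1852, -0.5965, 0.2307]
eef_rot: [-2.128, -2.31, -0.001]
contact_force: [0.3, -0.1, 0.1]
opening: 0.567
t 1.1 TCPwell mm [-311.3 -550.8  230.7] tool axes in well [[-0.005, 1.0, -0.0], [1.0, 0.005, 0.001], [0.001, -0.0, -1.0]] F well [ 0.3 -0.1  0.1] open 0.567 q [-1.45  0.53  1.43  0.    1.18 -1.53]
[46.63280207 44.89014327  0.63120821]
```

```bash
for i in 1; do python3 -m inch '[{"tx":1.95,"ty":1.87,"tz":0,"wx":0,"wy":0,"wz":0,"hand":110},{"tx":1.95,"ty":1.87,"tz":0,"wx":0,"wy":0,"wz":0,"hand":110},{"tx":1.95,"ty":1.87,"tz":0,"wx":0,"wy":0,"wz":0,"hand":110},{"tx":1.95,"ty":1.87,"tz":0,"wx":0,"wy":0,"wz":0,"hand":110},{"tx":1.95,"ty":1.87,"tz":0,"wx":0,"wy":0,"wz":0,"hand":110},{"tx":1.95,"ty":1.87,"tz":0,"wx":0,"wy":0,"wz":0,"hand":110},{"tx":1.95,"ty":1.87,"tz":0,"wx":0,"wy":0,"wz":0,"hand":110},{"tx":1.95,"ty":1.87,"tz":0,"wx":0,"wy":0,"wz":0,"hand":110},{"tx":1.95,"ty":1.87,"tz":0,"wx":0,"wy":0,"wz":0,"hand":110},{"tx":1.95,"ty":1.87,"tz":0,"wx":0,"wy":0,"wz":0,"hand":110},{"tx":1.95,"ty":1.87,"tz":0,"wx":0,"wy":0,"wz":0,"hand":110},{"tx":1.95,"ty":1.87,"tz":0,"wx":0,"wy":0,"wz":0,"hand":110}]'; done
python3 -c "
from h import *
show();print(delta([.135,-.082,.225]))"
```

```text
t: 2.1
eef_pos: [0.3916, -0.3451, 0.231]
eef_rot: [-2.134, -2.304, -0.0]
contact_force: [-0.4, -1.4, 0.1]
opening: 0.567
t 2.1 TCPwell mm [ -86.3 -315.9  231. ] tool axes in well [[0.0, 1.0, -0.0], [1.0, -0.0, 0.001], [0.001, -0.0, -1.0]] F well [-0.5 -1.4  0.1] open 0.567 q [-0.94  0.39  1.69  0.    1.06 -1.01]
[23.39197651 22.12930383  0.60663957]
```

```bash
python3 -m inch '[{"tx":1.95,"ty":1.85,"tz":0.05,"wx":0,"wy":0,"wz":0,"hand":110},{"tx":1.95,"ty":1.85,"tz":0.05,"wx":0,"wy":0,"wz":0,"hand":110},{"tx":1.95,"ty":1.85,"tz":0.05,"wx":0,"wy":0,"wz":0,"hand":110},{"tx":1.95,"ty":1.85,"tz":0.05,"wx":0,"wy":0,"wz":0,"hand":110},{"tx":1.95,"ty":1.85,"tz":0.05,"wx":0,"wy":0,"wz":0,"hand":110},{"tx":1.95,"ty":1.85,"tz":0.05,"wx":0,"wy":0,"wz":0,"hand":110},{"tx":1.95,"ty":1.85,"tz":0.05,"wx":0,"wy":0,"wz":0,"hand":110},{"tx":1.95,"ty":1.85,"tz":0.05,"wx":0,"wy":0,"wz":0,"hand":110},{"tx":1.95,"ty":1.85,"tz":0.05,"wx":0,"wy":0,"wz":0,"hand":110},{"tx":1.95,"ty":1.85,"tz":0.05,"wx":0,"wy":0,"wz":0,"hand":110},{"tx":1.95,"ty":1.85,"tz":0.05,"wx":0,"wy":0,"wz":0,"hand":110},{"tx":1.95,"ty":1.85,"tz":0.05,"wx":0,"wy":0,"wz":0,"hand":110}]'
python3 -c "
from h import *
cv2.imwrite('pics/s2.png',imaging.read_camera('scene'));cv2.imwrite('pics/t2.png',imaging.read_camera('top'))
show();print(delta([.135,-.082,.122]))
i=cv2.imread('pics/s2.png');cv2.imwrite('pics/s2z.png',cv2.resize(i[80:280,160:340],None,fx=3,fy=3))"
```

```text
t: 3.1
eef_pos: [0.5949, -0.0949, 0.2248]
eef_rot: [-2.134, -2.304, 0.001]
contact_force: [0.5, -1.7, 0.2]
opening: 0.567
t 3.2 TCPwell mm [137.1 -80.3 224.8] tool axes in well [[-0.004, 1.0, 0.001], [1.0, 0.004, 0.001], [0.001, 0.001, -1.0]] F well [-0.7  0.1  0.4] open 0.572 q [-0.34  0.51  1.5   0.    1.14 -0.42]
[-0.17910022 -0.22032004 10.27800091]
```

View pics/s2z.png

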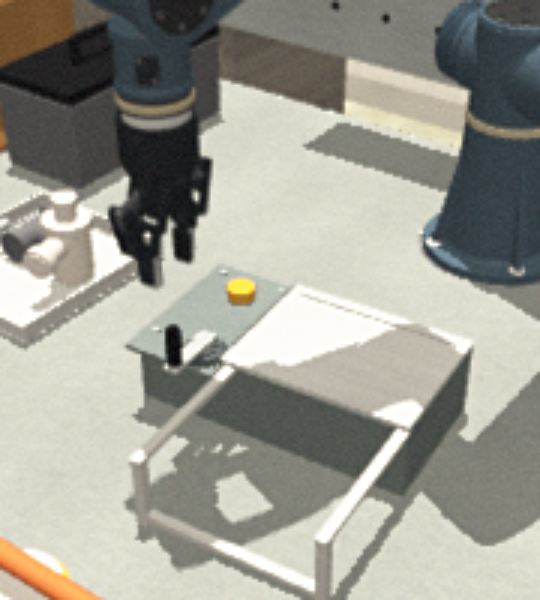

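```bash
python3 -m inch '[{"tx":-0.18,"ty":-0.2,"tz":1.5,"wx":0,"wy":0,"wz":0,"hand":110},{"tx":0,"ty":0,"tz":2.0,"wx":0,"wy":0,"wz":0,"hand":110},{"tx":0,"ty":0,"tz":2.0,"wx":0,"wy":0,"wz":0,"hand":110},{"tx":0,"ty":0,"tz":2.0,"wx":0,"wy":0,"wz":0,"hand":110},{"tx":0,"ty":0,"tz":1.5,"wx":0,"wy":0,"wz":0,"hand":110},{"tx":0,"ty":0,"tz":1.2,"wx":0,"wy":0,"wz":0,"hand":110},{"tx":0,"ty":0,"tz":0,"wx":0,"wy":0,"wz":0,"hand":110},{"tx":0,"ty":0,"tz":0,"wx":0,"wy":0,"wz":0,"hand":110}]'
python3 -c "
from h import *
cv2.imwrite('pics/s3.png',imaging.read_camera('scene'))
show();print(delta([.135,-.082,.121]))
i=cv2.imread('pics/s3.png');cv2.imwrite('pics/s3z.png',cv2.resize(i[130:250,170:310],None,fx=4,fy=4))"
```

```text
t: 3.87
eef_pos: [0.5921, -0.0985, 0.1228]
eef_rot: [-2.135, -2.303, 0.001]
contact_force: [-0.4, 0.6, -0.0]
opening: 0.566
t 3.92 TCPwell mm [133.3 -85.6 123.7] tool axes in well [[0.0, 1.0, 0.0], [1.0, -0.0, -0.0], [-0.0, 0.0, -1.0]] F well [-0.5  0.4 -0.1] open 0.57 q [-0.35  0.63  1.59 -0.    0.92 -0.43]
[0.35569146 0.1744974  0.26582711]
```

View pics/s3z.png

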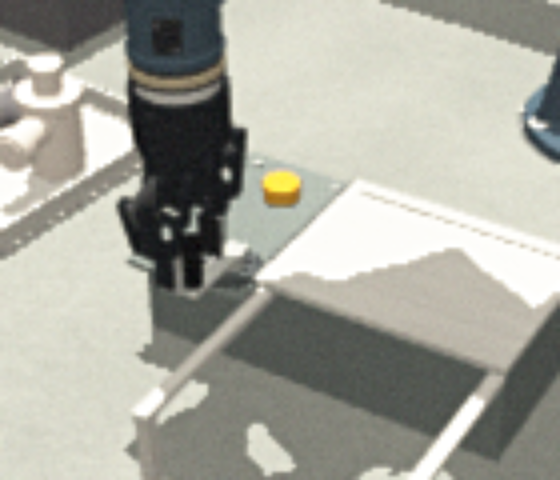

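```bash
python3 -m inch '[{"tx":0.3,"ty":0.18,"tz":0.15,"wx":0,"wy":0,"wz":0,"hand":110},{"tx":0,"ty":0,"tz":0,"wx":0,"wy":0,"wz":0,"hand":110},{"tx":0,"ty":0,"tz":0,"wx":0,"wy":0,"wz":0,"hand":150},{"tx":0,"ty":0,"tz":0,"wx":0,"wy":0,"wz":0,"hand":190},{"tx":0,"ty":0,"tz":0,"wx":0,"wy":0,"wz":0,"hand":255},{"tx":0,"ty":0,"tz":0,"wx":0,"wy":0,"wz":0,"hand":255},{"tx":0,"ty":0,"tz":0,"wx":0,"wy":0,"wz":0,"hand":255},{"tx":0,"ty":0,"tz":0,"wx":0,"wy":0,"wz":0,"hand":255},{"tx":0,"ty":0,"tz":0,"wx":0,"wy":0,"wz":0,"hand":255}]' 25
python3 -c "
from h import *
show()"
```

```text
t: 4.67
eef_pos: [0.5944, -0.095, 0.1223]
eef_rot: [2.135, 2.304, 0.0]
contact_force: [-0.8, 0.8, 6.3]
opening: 0.203
t 4.67 TCPwell mm [135.  -82.1 122.3] tool axes in well [[0.0, 1.0, 0.0], [1.0, -0.0, -0.0], [-0.0, 0.0, -1.0]] F well [-0.7  0.9  6.3] open 0.203 q [-0.34  0.64  1.59  0.    0.92 -0.42]
```

```bash
python3 -m inch '[{"tx":-0.955,"ty":-0.084,"tz":-0.1,"wx":0,"wy":0,"wz":0,"hand":255},{"tx":-0.926,"ty":-0.248,"tz":0,"wx":0,"wy":0,"wz":0,"hand":255},{"tx":-0.869,"ty":-0.405,"tz":0,"wx":0,"wy":0,"wz":0,"hand":255},{"tx":-0.785,"ty":-0.55,"tz":0,"wx":0,"wy":0,"wz":0,"hand":255},{"tx":-0.678,"ty":-0.678,"tz":0,"wx":0,"wy":0,"wz":0,"hand":255}]'
python3 -c "
from h import *
show()"
```

```text
t: 5.08
eef_pos: [0.5773, -0.1396, 0.1225]
eef_rot: [-2.135, -2.303, 0.0]
contact_force: [-0.9, 1.6, 0.3]
opening: 0.204
t 5.08 TCPwell mm [ 114.5 -125.2  122.5] tool axes in well [[0.001, 1.0, -0.0], [1.0, -0.001, 0.0], [0.0, -0.0, -1.0]] F well [-0.8  1.6  0.3] open 0.204 q [-0.43  0.63  1.61  0.    0.91 -0.5 ]
```

```bash
python3 -m inch '[{"tx":-0.55,"ty":-0.785,"tz":0,"wx":0,"wy":0,"wz":0,"hand":255},{"tx":-0.405,"ty":-0.869,"tz":0,"wx":0,"wy":0,"wz":0,"hand":255},{"tx":-0.248,"ty":-0.926,"tz":0,"wx":0,"wy":0,"wz":0,"hand":255},{"tx":-0.084,"ty":-0.955,"tz":0,"wx":0,"wy":0,"wz":0,"hand":255},{"tx":0.084,"ty":-0.955,"tz":0,"wx":0,"wy":0,"wz":0,"hand":255},{"tx":0.248,"ty":-0.926,"tz":0,"wx":0,"wy":0,"wz":0,"hand":255},{"tx":0.405,"ty":-0.869,"tz":0,"wx":0,"wy":0,"wz":0,"hand":255}]'
python3 -c "
from h import *
show()
cv2.imwrite('pics/s4.png',imaging.read_camera('scene'))
i=cv2.imread('pics/s4.png');cv2.imwrite('pics/s4z.png',cv2.resize(i[130:270,170:330],None,fx=4,fy=4))"
```

```text
t: 5.67
eef_pos: [0.5147, -0.1488, 0.1227]
eef_rot: [2.135, 2.304, -0.0]
contact_force: [3.3, 1.8, -4.8]
opening: 0.2
t 5.67 TCPwell mm [  51.4 -129.6  122.7] tool axes in well [[0.0, 1.0, 0.0], [1.0, -0.0, -0.0], [-0.0, 0.0, -1.0]] F well [ 3.4  1.5 -4.8] open 0.2 q [-0.49  0.57  1.76 -0.    0.82 -0.57]
```

View pics/s4z.png

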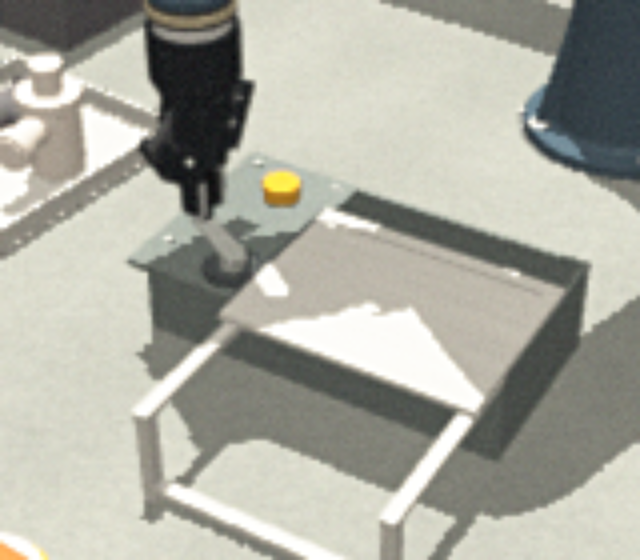

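The picture shows the knob held at about 120° and the shutter opening (gap at its near edge). Going on.

```bash
python3 -m inch '[{"tx":0.55,"ty":-0.785,"tz":0,"wx":0,"wy":0,"wz":0,"hand":255},{"tx":0.678,"ty":-0.678,"tz":0,"wx":0,"wy":0,"wz":0,"hand":255},{"tx":0.785,"ty":-0.55,"tz":0,"wx":0,"wy":0,"wz":0,"hand":255},{"tx":0.869,"ty":-0.405,"tz":0,"wx":0,"wy":0,"wz":0,"hand":255},{"tx":0.926,"ty":-0.248,"tz":0,"wx":0,"wy":0,"wz":0,"hand":255},{"tx":0.955,"ty":-0.084,"tz":0,"wx":0,"wy":0,"wz":0,"hand":255},{"tx":0.955,"ty":0.084,"tz":0,"wx":0,"wy":0,"wz":0,"hand":255},{"tx":0.926,"ty":0.248,"tz":0,"wx":0,"wy":0,"wz":0,"hand":255}]'
python3 -c "
from h import *
show()"
```

```text
t: 6.38
eef_pos: [0.4868, -0.0836, 0.1228]
eef_rot: [2.134, 2.305, -0.0]
contact_force: [3.2, -2.1, -10.5]
opening: 0.201
t 6.38 TCPwell mm [ 28.6 -62.5 122.8] tool axes in well [[-0.0, 1.0, 0.001], [1.0, 0.0, -0.001], [-0.001, 0.001, -1.0]] F well [  3.1  -2.3 -10.5] open 0.201 q [-0.4   0.53  1.86 -0.    0.76 -0.47]
```

```bash
python3 -m inch '[{"tx":0.869,"ty":0.405,"tz":0.05,"wx":0,"wy":0,"wz":0,"hand":255},{"tx":0.785,"ty":0.55,"tz":0,"wx":0,"wy":0,"wz":0,"hand":255},{"tx":0.678,"ty":0.678,"tz":0,"wx":0,"wy":0,"wz":0,"hand":255},{"tx":0.55,"ty":0.785,"tz":0,"wx":0,"wy":0,"wz":0,"hand":255},{"tx":0.405,"ty":0.869,"tz":0,"wx":0,"wy":0,"wz":0,"hand":255},{"tx":0.248,"ty":0.926,"tz":0,"wx":0,"wy":0,"wz":0,"hand":255},{"tx":0.084,"ty":0.955,"tz":0,"wx":0,"wy":0,"wz":0,"hand":255},{"tx":-0.084,"ty":0.955,"tz":0,"wx":0,"wy":0,"wz":0,"hand":255}]'
python3 -c "
from h import *
show()"
```

```text
t: 7.05
eef_pos: [0.5451, -0.0446, 0.1225]
eef_rot: [-2.133, -2.305, 0.003]
contact_force: [-1.7, -6.2, -1.6]
opening: 0.201
t 7.05 TCPwell mm [ 89.7 -28.  122.5] tool axes in well [[-0.001, 1.0, -0.002], [1.0, 0.001, -0.001], [-0.001, -0.002, -1.0]] F well [-2.2 -6.1 -1.6] open 0.201 q [-0.29  0.58  1.73 -0.    0.84 -0.36]
```

```bash
python3 -m inch '[{"tx":-0.248,"ty":0.926,"tz":0,"wx":0,"wy":0,"wz":0,"hand":255},{"tx":-0.405,"ty":0.869,"tz":0,"wx":0,"wy":0,"wz":0,"hand":255},{"tx":-0.55,"ty":0.785,"tz":0,"wx":0,"wy":0,"wz":0,"hand":255},{"tx":-0.678,"ty":0.678,"tz":0,"wx":0,"wy":0,"wz":0,"hand":255},{"tx":-0.785,"ty":0.55,"tz":0,"wx":0,"wy":0,"wz":0,"hand":255},{"tx":-0.869,"ty":0.405,"tz":0,"wx":0,"wy":0,"wz":0,"hand":255},{"tx":-0.926,"ty":0.248,"tz":0,"wx":0,"wy":0,"wz":0,"hand":255},{"tx":-0.955,"ty":0.084,"tz":0,"wx":0,"wy":0,"wz":0,"hand":255},{"tx":-0.15,"ty":0,"tz":0,"wx":0,"wy":0,"wz":0,"hand":255},{"tx":0,"ty":0,"tz":0,"wx":0,"wy":0,"wz":0,"hand":255},{"tx":0,"ty":0,"tz":0,"wx":0,"wy":0,"wz":0,"hand":255}]'
python3 -c "
from h import *
show()
for n in('scene','top'): cv2.imwrite(f'pics/{n}5.png',imaging.read_camera(n))
i=cv2.imread('pics/scene5.png');cv2.imwrite('pics/s5z.png',cv2.resize(i[130:280,170:330],None,fx=4,fy=4))
i=cv2.imread('pics/top5.png');cv2.imwrite('pics/t5z.png',cv2.resize(i[120:245,200:325],None,fx=4.8,fy=4.8))"
```

```text
t: 7.97
eef_pos: [0.5945, -0.0969, 0.1224]
eef_rot: [2.135, 2.304, 0.001]
contact_force: [-3.2, -1.3, 2.5]
opening: 0.198
t 7.97 TCPwell mm [135.  -83.9 122.4] tool axes in well [[0.001, 1.0, 0.001], [1.0, -0.001, -0.0], [-0.0, 0.001, -1.0]] F well [-3.3 -1.   2.5] open 0.198 q [-0.35  0.64  1.59  0.    0.92 -0.42]
```

View pics/s5z.png

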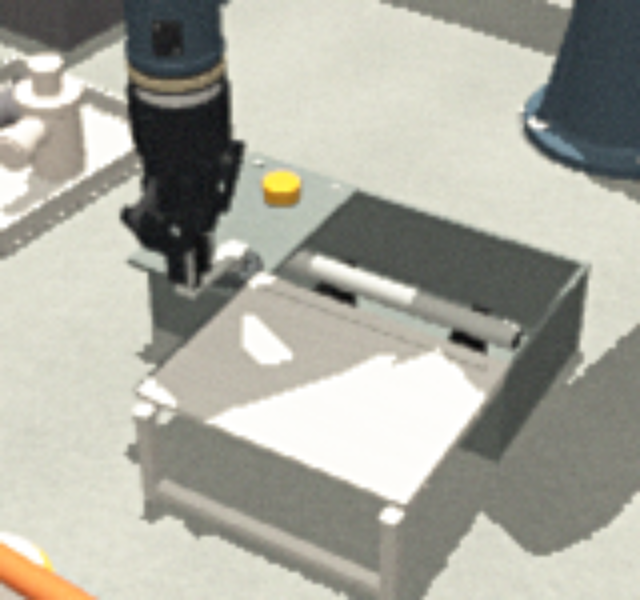

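View pics/t5z.png

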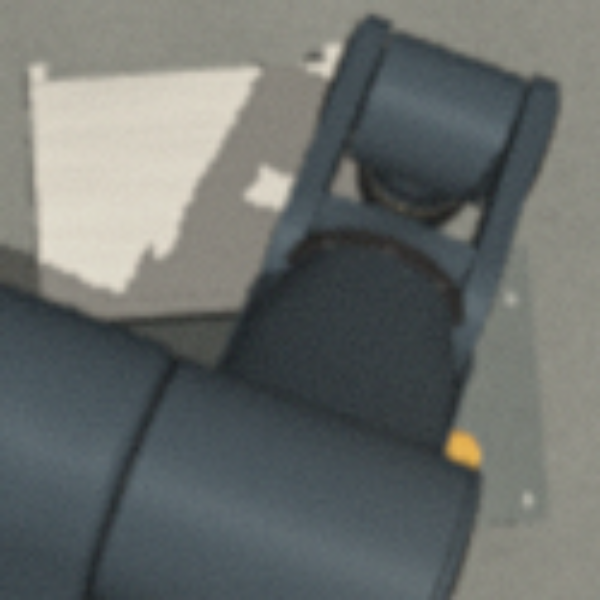

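```bash
python3 -m inch '[{"tx":0,"ty":0,"tz":0,"wx":0,"wy":0,"wz":0,"hand":110},{"tx":0,"ty":0,"tz":0,"wx":0,"wy":0,"wz":0,"hand":110},{"tx":0,"ty":0,"tz":0,"wx":0,"wy":0,"wz":0,"hand":110},{"tx":0,"ty":0,"tz":0,"wx":0,"wy":0,"wz":0,"hand":110},{"tx":0,"ty":0,"tz":-1.5,"wx":0,"wy":0,"wz":0,"hand":110},{"tx":0,"ty":0,"tz":-2.5,"wx":0,"wy":0,"wz":0,"hand":110},{"tx":0,"ty":0,"tz":-3,"wx":0,"wy":0,"wz":0,"hand":110},{"tx":0,"ty":0,"tz":-2,"wx":0,"wy":0,"wz":0,"hand":110},{"tx":0,"ty":0,"tz":0,"wx":0,"wy":0,"wz":0,"hand":110}]'
python3 -c "
from h import *
show()
for n in('scene',): cv2.imwrite(f'pics/{n}6.png',imaging.read_camera(n))
i=cv2.imread('pics/scene6.png');cv2.imwrite('pics/s6z.png',cv2.resize(i[150:250,195:325],None,fx=6,fy=6,interpolation=cv2.INTER_CUBIC))"
```

```text
t: 8.82
eef_pos: [0.5977, -0.0973, 0.2172]
eef_rot: [2.128, 2.298, 0.007]
contact_force: [0.6, -0.8, 0.1]
opening: 0.57
t 8.82 TCPwell mm [138.1 -84.6 217.2] tool axes in well [[-0.0, 1.0, 0.01], [1.0, 0.0, -0.004], [-0.004, 0.01, -1.0]] F well [ 0.5 -0.9  0.1] open 0.57 q [-0.35  0.51  1.51  0.    1.11 -0.42]
```

View pics/s6z.png

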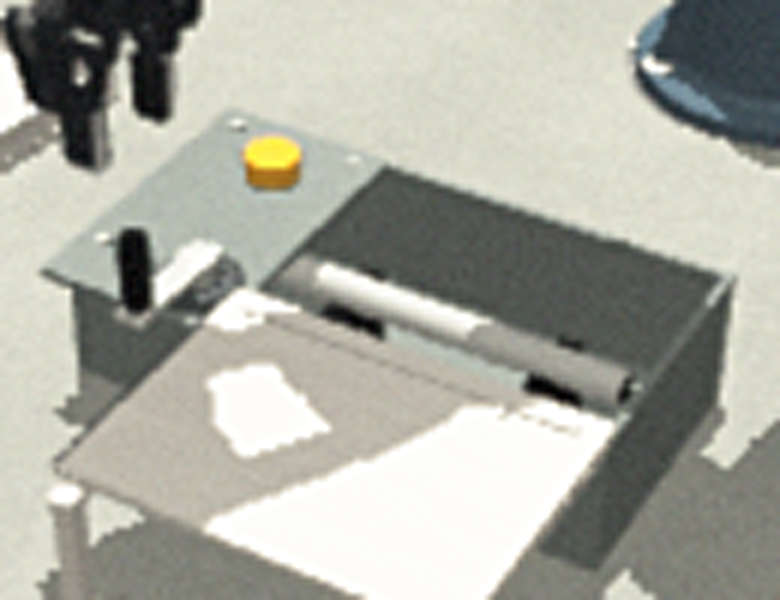

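```bash
python3 -c "
from h import *
z=lambda l:[((a+.5)/6-.5+195,(b+.5)/6-.5+150) for a,b in l]
for p in plane('scene',z([(628,388),(475,328),(345,281)]),.056): print(np.round(well(p)*1e3,1))
for p in plane('scene',z([(735,280),(384,166)]),.091): print('rim',np.round(well(p)*1e3,1))
print('pred head, centre', [ (np.array(u)+.5-[195,150])*6 for u in proj('scene',[O+Wm@np.array([0,.15,.056]),O+Wm@np.array([0,.03,.056])])])
T=[0,.03,.18];print(delta(T))
"
```

```text
[ -1.6 143.6  56. ]
[-5.2 46.1 56. ]
[ -5.1 -40.3  56. ]
rim [-78.7 170.5  91. ]
rim [-75.8 -55.4  91. ]
pred head, centre [array([637.9145729 , 393.98124839]), array([446.35201996, 324.36130562])]
[ 11.421037   -13.69486453   3.38139373]
```

```bash
python3 -m inch '[{"tx":0.7,"ty":-0.85,"tz":0,"wx":0,"wy":0,"wz":0,"hand":110},{"tx":1.42,"ty":-1.7,"tz":0,"wx":0,"wy":0,"wz":0,"hand":110},{"tx":1.42,"ty":-1.7,"tz":0,"wx":0,"wy":0,"wz":0,"hand":110},{"tx":1.42,"ty":-1.7,"tz":0,"wx":0,"wy":0,"wz":0,"hand":110},{"tx":1.42,"ty":-1.7,"tz":0,"wx":0,"wy":0,"wz":0,"hand":110},{"tx":1.42,"ty":-1.7,"tz":0.5,"wx":0,"wy":0,"wz":0,"hand":110},{"tx":1.42,"ty":-1.7,"tz":0.5,"wx":0,"wy":0,"wz":0,"hand":110},{"tx":1.42,"ty":-1.7,"tz":0.5,"wx":0,"wy":0,"wz":0,"hand":110},{"tx":0.71,"ty":-0.85,"tz":0.5,"wx":0,"wy":0,"wz":0,"hand":110},{"tx":0,"ty":0,"tz":0,"wx":0,"wy":0,"wz":0,"hand":110},{"tx":0,"ty":0,"tz":0,"wx":0,"wy":0,"wz":0,"hand":110},{"tx":0,"ty":0,"tz":0,"wx":0,"wy":0,"wz":0,"hand":110}]'
python3 -c "
from h import *
show();print(delta([0,.03,.036]))
for n in('scene',): cv2.imwrite(f'pics/{n}7.png',imaging.read_camera(n))
i=cv2.imread('pics/scene7.png');cv2.imwrite('pics/s7z.png',cv2.resize(i[120:240,195:325],None,fx=5,fy=5,interpolation=cv2.INTER_CUBIC))"
```

```text
t: 9.87
eef_pos: [0.4513, 0.0058, 0.1922]
eef_rot: [2.134, 2.304, 0.001]
contact_force: [0.7, 1.0, 0.5]
opening: 0.569
t 9.87 TCPwell mm [  0.   29.4 192.2] tool axes in well [[0.0, 1.0, 0.001], [1.0, -0.0, -0.0], [-0.0, 0.001, -1.0]] F well [0.8 1.  0.5] open 0.569 q [-0.24  0.36  1.9  -0.    0.88 -0.31]
[ 0.06660833 -0.0207908  15.61716451]
```

View pics/s7z.png

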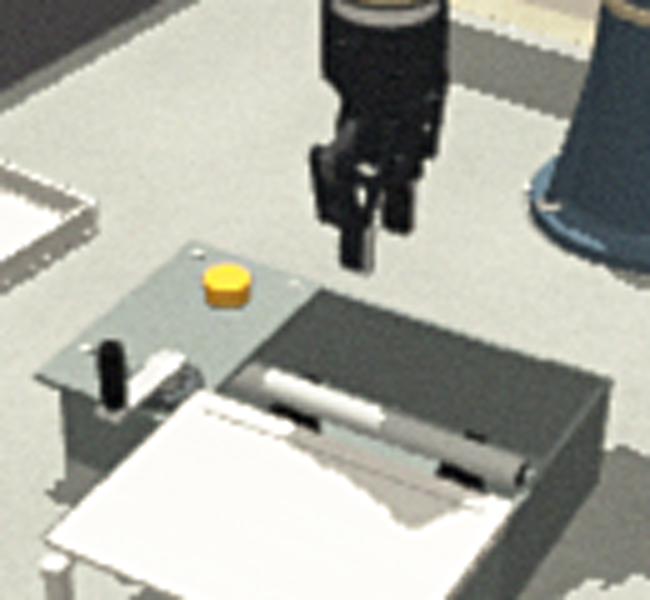

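```bash
python3 -m inch '[{"tx":0,"ty":0,"tz":1.3,"wx":0,"wy":0,"wz":0,"hand":110},{"tx":0,"ty":0,"tz":2,"wx":0,"wy":0,"wz":0,"hand":110},{"tx":0,"ty":0,"tz":2,"wx":0,"wy":0,"wz":0,"hand":110},{"tx":0,"ty":0,"tz":2,"wx":0,"wy":0,"wz":0,"hand":110},{"tx":0,"ty":0,"tz":2,"wx":0,"wy":0,"wz":0,"hand":110},{"tx":0,"ty":0,"tz":2,"wx":0,"wy":0,"wz":0,"hand":110},{"tx":0,"ty":0,"tz":1.5,"wx":0,"wy":0,"wz":0,"hand":110}]'
python3 -c "
from h import *
show()"
```

```text
t: 10.5
eef_pos: [0.4514, 0.0055, 0.0629]
eef_rot: [2.136, 2.303, 0.0]
contact_force: [0.0, -0.2, 0.1]
opening: 0.57
t 10.5 TCPwell mm [ 0.1 29.1 62.9] tool axes in well [[0.001, 1.0, 0.001], [1.0, -0.001, -0.0], [-0.0, 0.001, -1.0]] F well [ 0.  -0.2  0.1] open 0.57 q [-0.24  0.61  2.   -0.    0.53 -0.31]
```

```bash
python3 -m inch '[{"tx":0,"ty":0,"tz":1.3,"wx":0,"wy":0,"wz":0,"hand":110},{"tx":0,"ty":0,"tz":1.2,"wx":0,"wy":0,"wz":0,"hand":110},{"tx":0,"ty":0,"tz":0,"wx":0,"wy":0,"wz":0,"hand":110},{"tx":0,"ty":0,"tz":0,"wx":0,"wy":0,"wz":0,"hand":110},{"tx":0,"ty":0,"tz":0,"wx":0,"wy":0,"wz":0,"hand":150},{"tx":0,"ty":0,"tz":0,"wx":0,"wy":0,"wz":0,"hand":180},{"tx":0,"ty":0,"tz":0,"wx":0,"wy":0,"wz":0,"hand":255},{"tx":0,"ty":0,"tz":0,"wx":0,"wy":0,"wz":0,"hand":255},{"tx":0,"ty":0,"tz":0,"wx":0,"wy":0,"wz":0,"hand":255},{"tx":0,"ty":0,"tz":0,"wx":0,"wy":0,"wz":0,"hand":255}]' 40
python3 -c "
from h import *
show()"
```

```text
t: 11.33
eef_pos: [0.451, 0.006, 0.0401]
eef_rot: [2.134, 2.303, 0.002]
contact_force: [1.3, -1.1, 5.9]
opening: 0.241
t 11.33 TCPwell mm [-0.2 29.6 40.1] tool axes in well [[0.0, 1.0, 0.002], [1.0, -0.0, -0.001], [-0.001, 0.002, -1.0]] F well [ 1.2 -1.1  5.9] open 0.241 q [-0.24  0.66  2.01 -0.    0.47 -0.31]
```

Opening 0.24 is about right for a 22 mm tube. I'll firm up the grip and lift 13 mm, so the tube clears the cheeks but stays below the deck.

```bash
python3 -m inch '[{"tx":0,"ty":0,"tz":0,"wx":0,"wy":0,"wz":0,"hand":255},{"tx":0,"ty":0,"tz":0,"wx":0,"wy":0,"wz":0,"hand":255},{"tx":0,"ty":0,"tz":-0.3,"wx":0,"wy":0,"wz":0,"hand":255},{"tx":0,"ty":0,"tz":-0.4,"wx":0,"wy":0,"wz":0,"hand":255},{"tx":0,"ty":0,"tz":-0.4,"wx":0,"wy":0,"wz":0,"hand":255},{"tx":0,"ty":0,"tz":-0.2,"wx":0,"wy":0,"wz":0,"hand":255},{"tx":0,"ty":0,"tz":0,"wx":0,"wy":0,"wz":0,"hand":255}]' 100
python3 -c "
from h import *
show();s=monitor.state();print(s['torque'])
for n in('scene',): cv2.imwrite(f'pics/{n}8.png',imaging.read_camera(n))
i=cv2.imread('pics/scene8.png');cv2.imwrite('pics/s8z.png',cv2.resize(i[120:240,195:325],None,fx=5,fy=5,interpolation=cv2.INTER_CUBIC))"
```

```text
t: 11.92
eef_pos: [0.4501, 0.0063, 0.0527]
eef_rot: [2.135, 2.305, 0.0]
contact_force: [-0.1, -0.3, -3.2]
opening: 0.222
t 11.92 TCPwell mm [-1.1 30.  52.7] tool axes in well [[-0.0, 1.0, 0.0], [1.0, 0.0, -0.0], [-0.0, 0.0, -1.0]] F well [-0.1 -0.3 -3.2] open 0.222 q [-0.24  0.63  2.01  0.    0.5  -0.31]
[ 0.07844418  0.00119598 -0.02542987]
```

View pics/s8z.png

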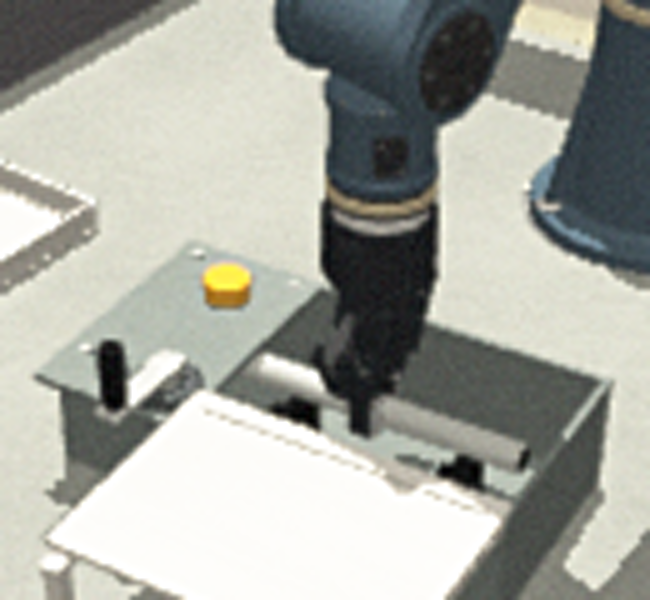

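```bash
python3 -m inch '[{"tx":0.096,"ty":0,"tz":-0.42,"wx":0,"wy":0.06,"wz":0,"hand":255},{"tx":0.096,"ty":0,"tz":-0.42,"wx":0,"wy":0.06,"wz":0,"hand":255},{"tx":0.096,"ty":0,"tz":-0.42,"wx":0,"wy":0.06,"wz":0,"hand":255},{"tx":0.096,"ty":0,"tz":-0.42,"wx":0,"wy":0.06,"wz":0,"hand":255},{"tx":0,"ty":0,"tz":0,"wx":0,"wy":0,"wz":0,"hand":255},{"tx":0,"ty":0,"tz":0,"wx":0,"wy":0,"wz":0,"hand":255}]'
python3 -c "
from h import *
show();s=monitor.state();print(s['torque'])"
```

```text
t: 12.47
eef_pos: [0.4501, 0.0077, 0.0691]
eef_rot: [-2.012, -2.167, -0.241]
contact_force: [0.0, 0.5, -1.9]
opening: 0.225
t 12.47 TCPwell mm [-1.  31.4 69.1] tool axes in well [[0.002, 1.0, 0.0], [0.972, -0.002, 0.236], [0.236, -0.0, -0.972]] F well [ 0.1  0.5 -1.9] open 0.225 q [-0.38  0.62  1.98  0.35  0.68 -0.74]
[-0.09916041 -0.04096598  0.0141445 ]
```

```bash
python3 -m inch '[{"tx":0.096,"ty":0,"tz":-0.42,"wx":0,"wy":0.06,"wz":0,"hand":255},{"tx":0.096,"ty":0,"tz":-0.42,"wx":0,"wy":0.06,"wz":0,"hand":255},{"tx":0,"ty":0,"tz":0,"wx":0,"wy":0,"wz":0,"hand":255},{"tx":0,"ty":0,"tz":0,"wx":0,"wy":0,"wz":0,"hand":255}]'
python3 -c "
from h import *
show();s=monitor.state();print(s['torque'])
T=R.from_rotvec(s['eef_rot']).as_matrix();W=well(s['eef_pos']);A=Wm.T@T
for L in(-180,120): print('tube end',np.round(W*1e3+A@[L,0,-16],0))
print(proj('scene',[s['eef_pos']+T@np.array([L,0,-16])/1e3 for L in(-180,120)]))
for n in('scene',): cv2.imwrite(f'pics/{n}9.png',imaging.read_camera(n))
i=cv2.imread('pics/scene9.png');cv2.imwrite('pics/s9z.png',cv2.resize(i[120:240,195:325],None,fx=5,fy=5,interpolation=cv2.INTER_CUBIC))"
```

```text
t: 12.8
eef_pos: [0.4498, 0.008, 0.0775]
eef_rot: [-1.943, -2.096, -0.35]
contact_force: [-0.7, -0.6, -2.8]
opening: 0.224
t 12.8 TCPwell mm [-1.3 31.7 77.5] tool axes in well [[0.001, 1.0, -0.001], [0.937, -0.001, 0.35], [0.35, -0.001, -0.937]] F well [-0.7 -0.6 -2.8] open 0.224 q [-0.45  0.63  1.96  0.44  0.79 -0.87]
[-2.71676030e-01  1.25516220e-02  7.69694949e-05]
tube end [  -1. -142.   29.]
tube end [ -1. 139. 135.]
[[227.65194781 194.05812909]
 [299.65232887 194.78635419]]
```

View pics/s9z.png

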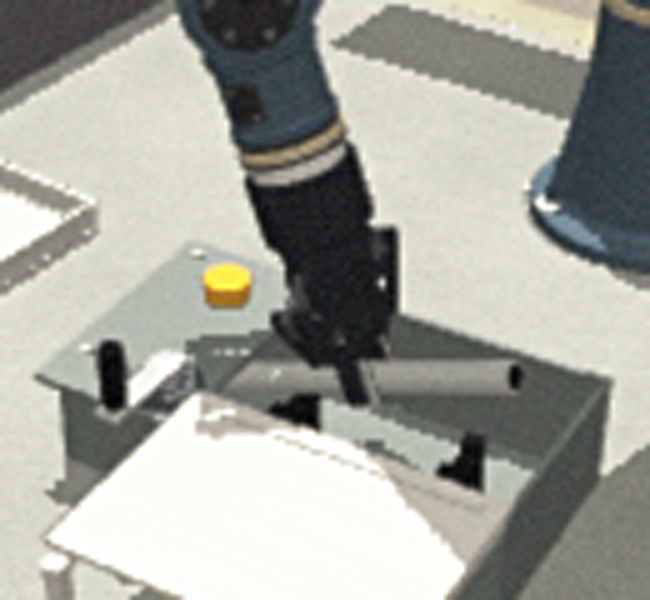

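Tube tilted about 20° and rigid in the grip (head seen at about (298,195), predicted (300,195)). Now I'll draw it along its axis.

```bash
python3 -m inch '[{"tx":0.7,"ty":0,"tz":0,"wx":0,"wy":0,"wz":0,"hand":255},{"tx":1.4,"ty":0,"tz":0,"wx":0,"wy":0,"wz":0,"hand":255},{"tx":1.7,"ty":0,"tz":0,"wx":0,"wy":0,"wz":0,"hand":255},{"tx":1.7,"ty":0,"tz":0,"wx":0,"wy":0,"wz":0,"hand":255},{"tx":1.7,"ty":0,"tz":0,"wx":0,"wy":0,"wz":0,"hand":255},{"tx":1.7,"ty":0,"tz":0,"wx":0,"wy":0,"wz":0,"hand":255},{"tx":1.7,"ty":0,"tz":0,"wx":0,"wy":0,"wz":0,"hand":255},{"tx":1.4,"ty":0,"tz":0,"wx":0,"wy":0,"wz":0,"hand":255},{"tx":0.9,"ty":0,"tz":0,"wx":0,"wy":0,"wz":0,"hand":255},{"tx":0.3,"ty":0,"tz":0,"wx":0,"wy":0,"wz":0,"hand":255},{"tx":0,"ty":0,"tz":0,"wx":0,"wy":0,"wz":0,"hand":255},{"tx":0,"ty":0,"tz":0,"wx":0,"wy":0,"wz":0,"hand":255}]'
python3 -c "
from h import *
show();s=monitor.state();print(s['torque'])
T=R.from_rotvec(s['eef_rot']).as_matrix();W=well(s['eef_pos']);A=Wm.T@T
for L in(-180,120): print('tube end',np.round(W*1e3+A@[L,0,-16],0))
print(proj('scene',[s['eef_pos']+T@np.array([L,0,-16])/1e3 for L in(-180,120)]))
for n in('scene',): cv2.imwrite(f'pics/{n}10.png',imaging.read_camera(n))
i=cv2.imread('pics/scene10.png');cv2.imwrite('pics/s10z.png',cv2.resize(i[100:240,195:345],None,fx=5,fy=4.2,interpolation=cv2.INTER_CUBIC))"
```

```text
t: 13.85
eef_pos: [0.4405, 0.1314, 0.1243]
eef_rot: [-1.941, -2.097, -0.353]
contact_force: [1.4, 0.8, -2.8]
opening: 0.221
t 13.85 TCPwell mm [ -1.2 155.4 124.3] tool axes in well [[-0.001, 1.0, -0.0], [0.936, 0.001, 0.352], [0.352, 0.0, -0.936]] F well [ 1.5  0.7 -2.8] open 0.221 q [-0.19  0.52  1.98  0.49  0.8  -0.64]
[-0.22997306  0.0028149  -0.03964406]
tube end [ -1. -19.  76.]
tube end [ -1. 262. 182.]
[[256.82137292 194.33514025]
 [338.90597007 194.95457047]]
```

View pics/s10z.png

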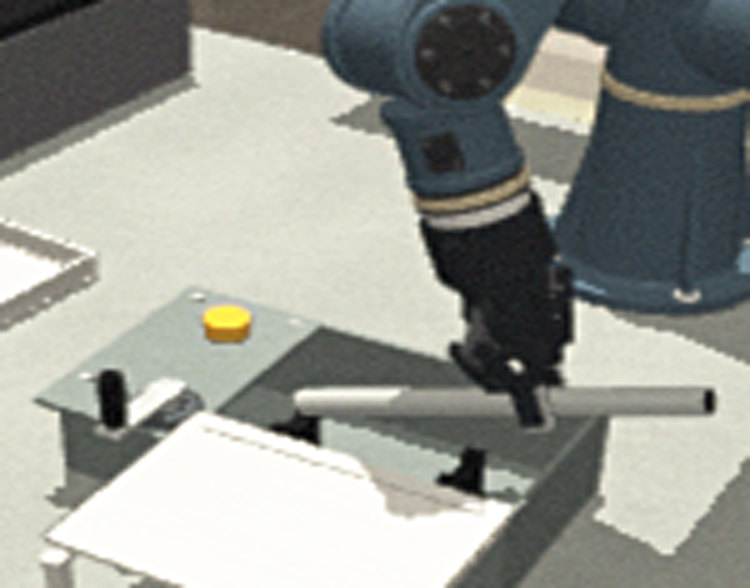

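```bash
python3 -m inch '[{"tx":0.35,"ty":0,"tz":-0.94,"wx":0,"wy":0,"wz":0,"hand":255},{"tx":0.7,"ty":0,"tz":-1.87,"wx":0,"wy":0,"wz":0,"hand":255},{"tx":0.7,"ty":0,"tz":-1.87,"wx":0,"wy":0,"wz":0,"hand":255},{"tx":0.7,"ty":0,"tz":-1.87,"wx":0,"wy":0,"wz":0,"hand":255},{"tx":0.7,"ty":0,"tz":-1.87,"wx":0,"wy":0,"wz":0,"hand":255},{"tx":0.7,"ty":0,"tz":-1.87,"wx":0,"wy":0,"wz":0,"hand":255},{"tx":0.7,"ty":0,"tz":-1.87,"wx":0,"wy":0,"wz":0,"hand":255},{"tx":0.7,"ty":0,"tz":-1.87,"wx":0,"wy":0,"wz":0,"hand":255},{"tx":0.7,"ty":0,"tz":-1.87,"wx":0,"wy":0,"wz":0,"hand":255},{"tx":0.35,"ty":0,"tz":-0.94,"wx":0,"wy":0,"wz":0,"hand":255},{"tx":0,"ty":0,"tz":0,"wx":0,"wy":0,"wz":0,"hand":255},{"tx":0,"ty":0,"tz":0,"wx":0,"wy":0,"wz":0,"hand":255}]'
python3 -c "
from h import *
show()"
```

```text
t: 14.9
eef_pos: [0.4404, 0.1304, 0.3046]
eef_rot: [-1.943, -2.095, -0.353]
contact_force: [-0.6, 0.7, -3.1]
opening: 0.224
t 14.9 TCPwell mm [ -1.3 154.4 304.6] tool axes in well [[0.001, 1.0, 0.001], [0.936, -0.001, 0.351], [0.351, 0.001, -0.936]] F well [-0.6  0.8 -3.1] open 0.224 q [-0.19  0.22  1.78  0.36  1.26 -0.4 ]
```

```bash
python3 -m inch '[{"tx":0,"ty":0,"tz":0,"wx":0,"wy":-0.06,"wz":0,"hand":255},{"tx":0,"ty":0,"tz":0,"wx":0,"wy":-0.06,"wz":0,"hand":255},{"tx":0,"ty":0,"tz":0,"wx":0,"wy":-0.06,"wz":0,"hand":255},{"tx":0,"ty":0,"tz":0,"wx":0,"wy":-0.06,"wz":0,"hand":255},{"tx":0,"ty":0,"tz":0,"wx":0,"wy":-0.06,"wz":0,"hand":255},{"tx":0,"ty":0,"tz":0,"wx":0,"wy":-0.06,"wz":0,"hand":255},{"tx":-1,"ty":0,"tz":0,"wx":0,"wy":0,"wz":0,"hand":255},{"tx":-2,"ty":0,"tz":0,"wx":0,"wy":0,"wz":0,"hand":255},{"tx":-2.5,"ty":0,"tz":0,"wx":0,"wy":0,"wz":0,"hand":255},{"tx":-2.5,"ty":0,"tz":0,"wx":0,"wy":0,"wz":0,"hand":255},{"tx":-2,"ty":0,"tz":0,"wx":0,"wy":0,"wz":0,"hand":255},{"tx":-1,"ty":0,"tz":0,"wx":0,"wy":0,"wz":0,"hand":255}]'
python3 -m inch '[{"tx":0,"ty":0,"tz":0,"wx":0,"wy":0,"wz":0,"hand":255},{"tx":0,"ty":0,"tz":0,"wx":0,"wy":0,"wz":0,"hand":255},{"tx":0,"ty":0,"tz":0,"wx":0,"wy":0,"wz":0,"hand":255},{"tx":0,"ty":0,"tz":0,"wx":0,"wy":0,"wz":0,"hand":255},{"tx":0,"ty":0,"tz":0,"wx":0,"wy":0,"wz":0,"hand":255},{"tx":0,"ty":0,"tz":0,"wx":0,"wy":0,"wz":0,"hand":255}]'
python3 -c "
from h import *
for n in('scene','top'): cv2.imwrite(f'pics/{n}11.png',imaging.read_camera(n))
show()
s=monitor.state();T=R.from_rotvec(s['eef_rot']).as_matrix()
print(proj('scene',[s['eef_pos']+T@np.array([L,0,-16])/1e3 for L in(-180,120)]), np.abs(s['joint_velocities']).max())"
```

```text
t: 15.9
eef_pos: [0.4484, 0.0188, 0.3031]
eef_rot: [-2.137, -2.3, 0.002]
contact_force: [-0.5, 1.1, -2.6]
opening: 0.225
t: 16.4
eef_pos: [0.4488, 0.0221, 0.3043]
eef_rot: [-2.133, -2.306, -0.0]
contact_force: [0.2, -0.7, -2.8]
opening: 0.23
t 16.5 TCPwell mm [ -1.1  45.6 304.3] tool axes in well [[-0.001, 1.0, 0.0], [1.0, 0.001, 0.0], [0.0, 0.0, -1.0]] F well [-0.3 -0.4 -2.5] open 0.224 q [-0.2   0.19  1.75  0.    1.19 -0.28]
[[225.83581231 121.29986945]
 [313.46558277 145.27198706]] 0.0044742149203261155
```

View pics/scene11.png

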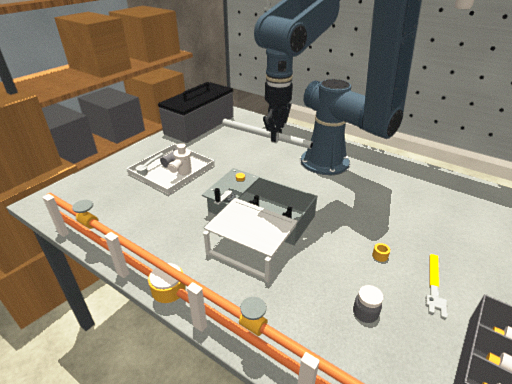

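View pics/top11.png

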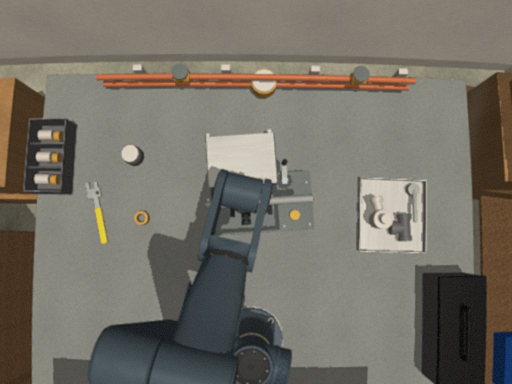

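```bash
python3 -c "
import cv2,numpy as np
from h import plane,well
for n in('top0','top11'):
    g=cv2.imread(f'pics/{n}.png')[150:172,276:294].max(2); m=(g<60).astype(np.uint8)
    k,l,s,c=cv2.connectedComponentsWithStats(m); j=1+np.argmax(s[1:,4]); p=c[j]+[276,150]
    w=well(plane('top',[p],.16)[0])*1e3; print(n,p,s[j,4],w,np.degrees(np.arctan2(-(w[1]+82),w[0]-80)))
# shutter near edge, scene6 zoom (250,316)-(500,405)
z=[((a+.5)/6-.5+195,(b+.5)/6-.5+150) for a,b in [(265,290),(615,420)]]
print([np.round(well(p)*1e3) for p in plane('scene',z,.098)])
"
```

```text
top0 [283.5 162. ] 18 [131.25839281 -79.85748765 160.        ] -2.393471464126348
top11 [283.875 162.   ] 16 [131.18482962 -81.05557216 160.        ] -1.0570630024154004
[array([ 72., -45.,  98.]), array([ 72., 167.,  98.])]
```

The knob sits 1.3° past its start position, as commanded, and the shutter's near edge is at about x = +72 to 75 mm, so the full turn is done. Handing in.

```bash
python3 -c "
from cell import ticket; print(ticket.sign_off())
from h import *
show()"
```

```text
the job is handed in; nothing more can be done
None
the job is handed in; nothing more can be done
```

I wound the crank one full turn clockwise by its knob, and the shutter is open. I then gripped the tube, lifted it 13 mm, tilted it about 20° and drew it along its axis past the deck. It is now held level above the well. The job was handed in at about 16.5 s of the 64 s allowed.

**Last checks before handing in:**
- **Crank:** the knob measured 1.3° past a full turn from its start position; I had aimed for 1.5°.
- **Shutter:** its near edge measured at about x = +72 mm, against about 75–78 mm expected. That gap is within the precision of points picked by eye from the image.
- **Tube:** it is about 0.32 m above the table, and the nearest part below it is the knob, whose top is at 0.16 m. The arm was still, the grip steady at about 100 N, and the load of about 2.5 N matches the tube's weight. In the last scene picture the tube lies about where it was predicted.
- **Other parts:** by eye in the last pictures they lie where they started, including the end cap on the deck.

Two things disagreed. The first move was refused because each row needs every key, so nothing moved. The camera put the tube about 2–5 mm off the well's centreline, but the grip closed on it with almost no sideways force. I saw no force above about 11 N in the readings I took, and none were taken during the moves.

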